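Scrape the rusk chips off the board

TASK

Pick up the scraper block and use it to wipe all five rusk chips off the chopping board into the shallow steel tray at the board's end; do not touch the chips with the gripper. Then stand the scraper upright on the worktop again, touching neither board nor tray, and leave the flat tin and the kitchen timer where they are.

Things in the scene. Friction and masses are not known exactly. Their poses are not given: they have to be found in the camera images.
- chopping_board: brown wooden chopping board, 200 (x) x 300 (y) x 21.5 mm, lying flat with its long side roughly across the robot's front; fixed, it does not slip; origin at the centre of its underside, x and y along its sides, z up, top at z = 21.5 mm. Behind it and to the right stands a microwave oven, 290 mm tall, its front about 0.68 m and its handle about 0.64 m ahead of the robot: keep the wrist clear of it
- tray: shallow open steel catch tray, 170 (x) x 80 (y) x 17 mm, walls and floor 3 mm, fixed; one long wall stands along one short end of the board (the left or the right end, it varies), 4 mm from it and 4.5 mm lower than the board's top, centred on it; origin at the centre of its underside, axes parallel to the board's
- scraper: hand scraper block standing upright on the worktop to the robot's left, 67 mm tall, 0.13 to 0.25 kg, loose: a straight grey foot 130 (x) x 32 (y) x 20 mm (the wiping part, alike front and back) under a wooden grip bar 100 (x) x 24 (y) mm that runs from z = 20 to 67 mm, edges rounded by 6 mm; take it across the 24 mm; origin at the centre of its underside, x along its length, z up
- sardines: flat food tin with a teal lid, 105x63x26 mm, loose, standing 1 cm from the board's other end (the end without the tray), a bystander; origin at the centre of its underside
- egg_timer: round kitchen timer with an orange top, 63 mm across, 47 mm tall, loose, on the worktop far to the left of the scraper, a bystander; origin at the centre of its underside
- chip1: broken piece of pale rusk with a brown crust edge, irregular, about 26x19x10 mm, 10 g, loose, one of five lying on the chopping board's top, never touching each other, at least 5 cm from the board's short ends and 4 cm from its long edges at the start; origin at its centre, z up
- chip2: broken piece of pale rusk with a brown crust edge, irregular, about 26x19x10 mm, 10 g, loose, one of five lying on the chopping board's top, never touching each other, at least 5 cm from the board's short ends and 4 cm from its long edges at the start; origin at its centre, z up
- chip3: broken piece of pale rusk with a brown crust edge, irregular, about 26x19x10 mm, 10 g, loose, one of five lying on the chopping board's top, never touching each other, at least 5 cm from the board's short ends and 4 cm from its long edges at the start; origin at its centre, z up
- chip4: broken piece of pale rusk with a brown crust edge, irregular, about 26x19x10 mm, 10 g, loose, one of five lying on the chopping board's top, never touching each other, at least 5 cm from the board's short ends and 4 cm from its long edges at the start; origin at its centre, z up
- chip5: broken piece of pale rusk with a brown crust edge, irregular, about 26x19x10 mm, 10 g, loose, one of five lying on the chopping board's top, never touching each other, at least 5 cm from the board's short ends and 4 cm from its long edges at the start; origin at its centre, z up

How it is judged:
By the outcome, as a careful person would: the job done as asked, in the order asked, and still so for the second after the job is handed in, with the robot touching nothing.
It also fails if it takes over 54 s, if anything falls off the work surface, if the arm or the gripper's body presses on something with over 40 N, if the wrist force passes 120 N, or if a joint passes its speed limit or range.

ROBOT

A 6-joint arm with a two-finger parallel gripper is mounted at the origin on a cart in front of the work surface, level with it; the furniture and walls round the work are solid. World frame = base frame: x ahead of the robot, y to its left, z up, the work surface at z = 0. Lengths are in m, angles in rad, forces in N, time in s.
With the tool pointing down it reaches from about 0.25 to 0.725 m from the base axis. Payload 4 kg.
Tool frame: the origin (TCP) lies midway between the tips of the shut fingers; the grasp point (between the pads) lies 19 mm behind it; z points along the fingers, y is the line along which they close (so a half turn about z gives the same grasp; the last joint's range is limited). The gripper opens to 85 mm and grips with 20 to 120 N. Pads are 22 mm wide; open, the fingers measure 114 mm over their backs; the gripper's body (76 mm by 85 mm) begins 54 mm behind the grasp point. The pads swing forward as they close: fully open they stand 13 mm farther back than shut.
Start: joints at [-1.233, 0.241, 0.005, 1.335, 0, 1.571], TCP at [0.166, -0.472, 0.231] pointing down, gripper open.
Joint ranges: [-2.72, 2.72], [-1.05, 1.87], [-1.09, 1.28], [-1.99, 2.15], [-1.42, 1.44], [-3.14, 3.14]. Speed limits (rad/s): [2.79, 2.79, 3.14, 3.14, 3.14, 3.14].

INTERFACE

Orientations are given as a unit quaternion [x, y, z, w].
In Python, from workcell import bot gives the robot as it stands. The module is installed in compiled form; this text tells all that it offers.
- The arm moves only by the tool drive_tool, never from a script. Its arguments are lists of equal length, an entry for each row: "slide": the shift along the tool's x, y, z scaled (see below), a list of three; "rotation": the turn, a rotation vector about the tool's x, y, z scaled (see below), a list of three. A call has exactly 8 rows; each row is the pose to reach, as a shift and turn from the pose commanded when the call began, along the tool's axes at that moment; what a row does not reach only later rows make up. The controller multiplies each number of a shift by 250 mm and each number of a turn by 0.5 rad. A row lasts 1/8 s, in which the tool goes at most 62.5 mm and 10.7 degrees, less where a joint would pass 70% of its speed; a pose out of reach is approached as far as the arm can. A call with a number of a shift or a turn outside -1 to 1 is refused whole. A call with a gripper value outside its range is refused whole. "gripper" is the opening, from 0 (shut) to 1 (fully open), set as the call begins (left out, the last holds). The fingers move at their own pace and stop on an object; the grip force is fixed at half the most. Time passes only in rows, so rows that repeat a pose let the fingers close, or fill a call up. It gives the time, the measured TCP pose, the force, the opening and the grip force at its end, in the units of the state.
- bot.get_obs(): the state, without advancing time (a new reading comes with each control period).
- bot.camera(name): name is "side" or "top"; returns a dict with "image" (400x640x3 uint8, red, green, blue), "z_map" (400x640 float32, m along the optical axis (not along the pixel's ray), 0 where there is no reading), "camera_matrix" (3x3 intrinsics, pixels), "xyz" and "orientation" of the camera in the world. Camera axes: x right, y up, looking along -z (the intrinsics and any distortion apply to the point x, -y, -z); pixel columns grow to the right and rows downward; lengths in m; the calibration is good to about 2 mm. A picture is of the moment at which its call begins.
- bot.job_done(): hands the job in; it is judged then, once.
The state is a dict: "clock": time; "joint_pos": joint angles; "joint_vel": joint speeds; "tau": joint torques, N m; "eef_pos": TCP position; "tool_rot": TCP orientation; "ft_force": force on the tool from outside, world axes, zero at the start; "ft_torque": the same for the moment, N m; "grip_width": finger opening in m; "grasp_force": force on a finger pad.
Only numpy, scipy, OpenCV 4.12 (cv2) and the standard library are available. Lean on these libraries where they do the work, as an engineer would, in place of code of your own. Each camera call takes 0.05 s, during which the arm holds its last target. There are 200 camera calls.

## Working session

There is one attempt and no reset: what is moved stays moved. The work goes in short steps, Python scripts to look and compute and a tool call to move; the robot and the scene stay as the last step left them, time stands still between calls to the robot, and variables do not carry over. Pictures are saved under pics/ and viewed, at most 10 in all, crops included, and the job is handed in when it is done.

Besides the shell and the picture viewer there is one more tool, called after "Emit:" as name(argument=value, ...), one argument or row to a line, values as JSON. drive_tool: Moves the arm, as the interface text tells. Shifts and turns lie within -1 to 1; 1 stands for 250 mm of shift or 0.5 rad of turn. Its arguments: {"type":"object","properties":{"slide":{"type":"array","items":{"type":"array","items":{"type":"number"}}},"rotation":{"type":"array","items":{"type":"array","items":{"type":"number"}}},"gripper":{"type":"number"}},"required":["slide","rotation"]}

```bash
mkdir -p pics; cat > h.py <<'E'
import numpy as np, cv2
from scipy.spatial.transform import Rotation as R
from workcell import bot
def cam(n):
    c=bot.camera(n); return c
def cloud(c):
    K=c["camera_matrix"]; z=c["z_map"]; v,u=np.mgrid[0:400,0:640]
    p=np.stack([(u-K[0,2])/K[0,0]*z,-(v-K[1,2])/K[1,1]*z,-z],-1)
    return p@R.from_quat(c["orientation"]).as_matrix().T+np.array(c["xyz"])
def save(c,n): cv2.imwrite("pics/"+n,c["image"][:,:,::-1])
E
python3 - <<'E'
from h import *
for n in("top","side"):
    c=cam(n); save(c,n+"0.png"); print(n,c["xyz"],c["orientation"],c["camera_matrix"].tolist(),(c["z_map"]>0).mean(),[k for k in c])
o=bot.get_obs();print(o["eef_pos"],o["tool_rot"],o["clock"],o["ft_force"])
E
```

```text
top [0.27668807 0.13220975 1.19818612] [ 0.07275416 -0.06869263 -0.69608305  0.71095467] [[421.02119812831796, 0.0, 329.1975986136591], [0.0, 421.02119812831796, 201.81756179953638], [0.0, 0.0, 1.0]] 0.99588671875 ['image', 'z_map', 'camera_matrix', 'xyz', 'orientation']
side [-0.01175288  1.46183442  1.32568797] [-0.07387301  0.40333975  0.89547353 -0.17316749] [[517.2273413836302, 0.0, 317.8818641291097], [0.0, 517.2273413836302, 198.12696630841302], [0.0, 0.0, 1.0]] 0.9960859375 ['image', 'z_map', 'camera_matrix', 'xyz', 'orientation']
[ 0.16549916 -0.47121872  0.230515  ] [ 9.85773458e-01  1.68076822e-01 -1.54503311e-04 -9.20124135e-04] 0.1 [-0.117725   -0.44499984 -0.30377592]
```

View pics/top0.png

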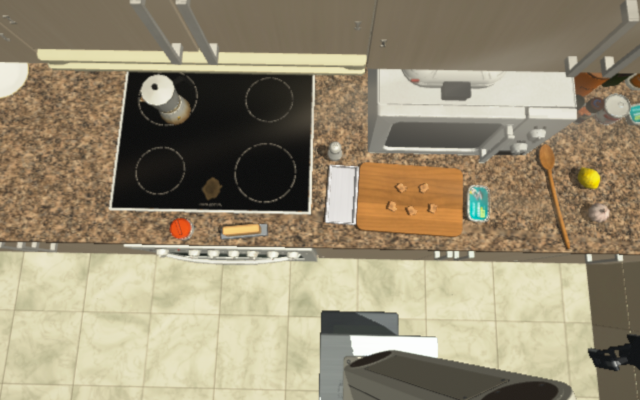

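View pics/side0.png

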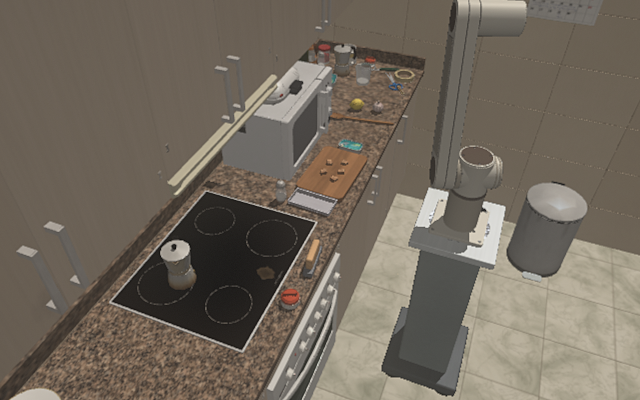

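Top view: tray (342,194) is at the board's left (+y) end, board (410,200), five chips near (390–433, 187–211), tin (478,203), scraper (244,230), timer (180,229). Side view agrees. Now the positions.

```bash
python3 - <<'E'
from h import *
c=cam("top"); P=cloud(c); h=cv2.cvtColor(c["image"],cv2.COLOR_RGB2HSV)
def roi(x0,x1,y0,y1):
    m=np.zeros((400,640),bool); m[y0:y1,x0:x1]=1; return m
def rect(name,m):
    q=P[m]; r=cv2.minAreaRect((q[:,:2]*1000).astype(np.float32)); print(name,len(q),"med",np.median(q,0).round(4),"rect",np.round(r[0],1),np.round(r[1],1),round(r[2],2))
z=P[...,2]
print("worktop z",np.median(z[225:240,480:520]), np.median(z[215:222,230:260]))
rect("board",roi(355,468,160,240)&(z>.012)&(z<.03)&(h[...,0]<20)&(h[...,1]>90))
rect("tray",roi(322,360,160,228)&(h[...,1]<60)&(h[...,2]>120)&(z<.025))
rect("grip",roi(215,272,218,242)&(z>.055)&(z<.08))
rect("scr all",roi(215,272,218,242)&(z>.012)&(z<.08))
rect("foot",roi(215,275,218,242)&(z>.012)&(z<.028))
rect("timer",roi(165,195,215,242)&(z>.035))
rect("tin",roi(463,495,180,225)&(z>.018)&(z<.04))
m=(roi(375,450,175,220)&(z>.0262)).astype(np.uint8)
n,l,s,ce=cv2.connectedComponentsWithStats(m)
for i in range(1,n):
    if s[i,4]>5: q=P[l==i]; print("chip",s[i,4],ce[i].round(1),q.min(0).round(3),q.max(0).round(3))
big=cv2.resize(c["image"][140:260,160:500],None,fx=2.35,fy=2.35,interpolation=cv2.INTER_CUBIC);cv2.imwrite("pics/crop.png",big[:,:,::-1])
q=P[c["z_map"]>0]; mm=(P[...,0]>.3)&(P[...,0]<.75)&(P[...,1]>-.35)&(P[...,1]<.65)&(z>.1); print("tall things", P[mm].min(0),P[mm].max(0))
E
```

```text
worktop z -0.00021845247597251927 -0.0006348954348593949
board 6939 med [ 0.5295 -0.0883  0.0203] rect [532.  -89.5] [301.  201.2] 86.9
tray 1789 med [0.5416 0.1058 0.0033] rect [549.3 105.5] [ 88.4 185.5] 87.04
grip 325 med [0.427  0.379  0.0653] rect [427.9 379.4] [24.3 97.6] 6.66
scr all 570 med [0.4238 0.3737 0.0616] rect [427.8 380.7] [ 32.7 130.4] 5.96
foot 185 med [0.4192 0.3576 0.0189] rect [427.8 380.7] [ 32.7 130.4] 5.96
timer 163 med [0.4316 0.555  0.0379] rect [369.1 352.6] [475.5  47.8] 73.0
tin 747 med [ 0.5213 -0.2834  0.0229] rect [ 521.9 -282.3] [ 63.1 105.8] 87.17
chip 57 [401.6 187.4] [ 0.547 -0.076  0.027] [ 0.573 -0.048  0.035]
chip 60 [423.8 187.4] [ 0.547 -0.139  0.027] [ 0.574 -0.116  0.037]
chip 65 [392.1 205.8] [ 0.492 -0.048  0.027] [ 0.52  -0.025  0.036]
chip 61 [433.1 207.4] [ 0.49  -0.163  0.026] [ 0.517 -0.142  0.038]
chip 58 [411.5 210.2] [ 0.277 -0.104  0.027] [0.507 0.132 1.198]
tall things [ 0.63029578 -0.34998998  0.10001846] [0.74996052 0.64992891 0.68710094]
```

View pics/crop.png

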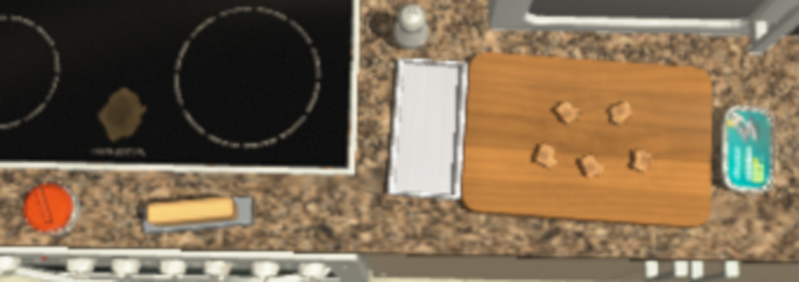

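```bash
cat >> h.py <<'E'
def st():
    o=bot.get_obs(); r=R.from_quat(o["tool_rot"]); x=r.as_matrix()[:,0]
    print("t",round(o["clock"],2),"tcp",np.round(o["eef_pos"],4),"psi",round(np.degrees(np.arctan2(x[1],x[0])),2),"zax",r.as_matrix()[:,2].round(3),"q",np.round(o["joint_pos"],2),"F",np.round(o["ft_force"],1),"w",round(o["grip_width"],4),round(o["grasp_force"],1)); return o,r
def go(p,psi=None):
    "slide/rotation numbers (scaled) from here to TCP p, tool down with x axis at psi deg"
    o,r=st(); print("slide",np.round(r.inv().apply(np.array(p)-o["eef_pos"])/.25,3))
    if psi is not None:
        a=np.radians(psi)/2; t=R.from_quat([np.cos(a),np.sin(a),0,0]); print("rot",np.round((r.inv()*t).as_rotvec()/.5,3))
E
echo ok
```

```text
ok
```

Emit:
drive_tool(
  slide=[
    [0.05, -0.07, 0],
    [0.15, -0.2, 0],
    [0.25, -0.34, 0],
    [0.35, -0.48, 0],
    [0.45, -0.61, 0],
    [0.55, -0.75, 0],
    [0.65, -0.88, 0],
    [0.7, -0.95, 0],
  ],
  rotation=[
    [0, 0, -0.1],
    [0, 0, -0.2],
    [0, 0, -0.3],
    [0, 0, -0.45],
    [0, 0, -0.6],
    [0, 0, -0.7],
    [0, 0, -0.8],
    [0, 0, -0.9],
  ],
  gripper=1,
)

```text
clock: 1.15
eef_pos: [0.252, -0.1879, 0.2312]
tool_rot: [0.923, 0.385, 0.0, -0.0]
ft_force: [-0.7, -0.3, -0.8]
grip_width: 0.0853
grasp_force: 0.0
```

```bash
python3 -c "
from h import *
go([.428,.380,.17],96)"
```

```text
t 1.15 tcp [ 0.252  -0.1879  0.2312] psi 45.33 zax [-0.  0. -1.] q [-0.64 -0.13 -0.4   1.31  0.    1.71] F [-0.7 -0.3 -0.8] w 0.0853 0.0
slide [ 2.11  -1.096  0.245]
rot [-1.000e-03 -1.000e-03 -1.769e+00]
```

Emit:
drive_tool(
  slide=[
    [0.08, -0.04, 0],
    [0.22, -0.11, 0],
    [0.37, -0.19, 0],
    [0.52, -0.27, 0],
    [0.66, -0.34, 0],
    [0.8, -0.42, 0],
    [0.93, -0.48, 0],
    [1.0, -0.52, 0],
  ],
  rotation=[
    [0, 0, -0.1],
    [0, 0, -0.2],
    [0, 0, -0.3],
    [0, 0, -0.45],
    [0, 0, -0.6],
    [0, 0, -0.7],
    [0, 0, -0.8],
    [0, 0, -0.9],
  ],
)

```text
clock: 2.15
eef_pos: [0.3365, 0.0808, 0.2311]
tool_rot: [0.813, 0.582, -0.0, -0.0]
ft_force: [0.1, -0.5, 0.2]
grip_width: 0.0855
grasp_force: 0.0
```

```bash
python3 -c "
from h import *
go([.428,.380,.13],96)"
```

```text
t 2.15 tcp [0.3365 0.0808 0.2311] psi 71.14 zax [-0.  0. -1.] q [ 0.24 -0.07 -0.34  1.3   0.    2.14] F [ 0.1 -0.5  0.2] w 0.0855 0.0
slide [ 1.251 -0.041  0.405]
rot [-0.    -0.    -0.868]
```

Emit:
drive_tool(
  slide=[
    [0.08, 0, 0.03],
    [0.22, -0.01, 0.09],
    [0.37, -0.01, 0.15],
    [0.52, -0.02, 0.21],
    [0.66, -0.02, 0.26],
    [0.8, -0.03, 0.32],
    [0.93, -0.03, 0.37],
    [1.0, -0.03, 0.4],
  ],
  rotation=[
    [0, 0, -0.1],
    [0, 0, -0.2],
    [0, 0, -0.3],
    [0, 0, -0.45],
    [0, 0, -0.6],
    [0, 0, -0.7],
    [0, 0, -0.8],
    [0, 0, -0.87],
  ],
)

```text
clock: 3.15
eef_pos: [0.4108, 0.3189, 0.1302]
tool_rot: [0.669, 0.743, -0.001, -0.0]
ft_force: [-0.3, 0.1, -0.4]
grip_width: 0.0852
grasp_force: 0.0
```

```bash
python3 -c "
from h import *
go([.428,.380,.03],96)
c=cam('side'); P=cloud(c); h=cv2.cvtColor(c['image'],cv2.COLOR_RGB2HSV); z=P[...,2]
m=(abs(P[...,0]-.43)<.07)&(abs(P[...,1]-.38)<.08)&(z>.012)&(z<.072)
q=P[m]; print(m.sum(),cv2.minAreaRect((q[:,:2]*1000).astype(np.float32)))
q=P[m&(z>.058)]; print(len(q),cv2.minAreaRect((q[:,:2]*1000).astype(np.float32)),np.percentile(q[:,2],[50,95]))
"
```

```text
t 3.15 tcp [0.4108 0.3189 0.1302] psi 95.98 zax [-0.001 -0.001 -1.   ] q [ 0.66  0.35 -0.12  1.1  -0.    2.13] F [-0.3  0.1 -0.4] w 0.0852 0.0
slide [0.236 0.094 0.4  ]
rot [-0.002  0.002 -0.001]
371 ((426.31201171875, 401.4705810546875), (157.4202423095703, 78.97859191894531), 65.83111572265625)
162 ((428.0214538574219, 384.22216796875), (24.462440490722656, 105.41361236572266), 7.368669033050537) [0.06443867 0.06944891]
```

Emit:
drive_tool(
  slide=[
    [0.1, 0.05, 0],
    [0.2, 0.09, 0],
    [0.24, 0.094, 0.02],
    [0.24, 0.094, 0.1],
    [0.24, 0.094, 0.2],
    [0.24, 0.094, 0.3],
    [0.24, 0.094, 0.37],
    [0.24, 0.094, 0.4],
  ],
  rotation=[
    [0, 0, 0],
    [0, 0, 0],
    [0, 0, 0],
    [0, 0, 0],
    [0, 0, 0],
    [0, 0, 0],
    [0, 0, 0],
    [0, 0, 0],
  ],
)

```text
clock: 4.2
eef_pos: [0.4271, 0.3783, 0.0301]
tool_rot: [0.67, 0.742, -0.002, -0.0]
ft_force: [0.9, -0.9, -0.5]
grip_width: 0.0856
grasp_force: 0.0
```

Emit:
drive_tool(
  slide=[
    [0, 0, 0],
    [0, 0, 0],
    [0, 0, 0],
    [0, 0, 0],
    [0, 0, 0],
    [0, 0, 0],
    [0, 0, 0],
    [0, 0, 0],
  ],
  rotation=[
    [0, 0, 0],
    [0, 0, 0],
    [0, 0, 0],
    [0, 0, 0],
    [0, 0, 0],
    [0, 0, 0],
    [0, 0, 0],
    [0, 0, 0],
  ],
  gripper=0,
)

```text
clock: 5.2
eef_pos: [0.4284, 0.3802, 0.0318]
tool_rot: [0.67, 0.742, 0.0, 0.0]
ft_force: [-1.9, -0.8, 4.9]
grip_width: 0.0232
grasp_force: 62.6
```

```bash
python3 -c "
from h import *
go([.46,.2,.13],177)"
```

```text
t 5.2 tcp [0.4284 0.3802 0.0318] psi 95.84 zax [ 0.001  0.    -1.   ] q [ 0.73  0.54 -0.1   0.93  0.    2.19] F [-1.9 -0.8  4.9] w 0.0232 62.6
slide [-0.73   0.053 -0.393]
rot [ 2.000e-03  0.000e+00 -2.833e+00]
```

Emit:
drive_tool(
  slide=[
    [0, 0, -0.02],
    [0, 0, -0.06],
    [0, 0, -0.12],
    [0, 0, -0.2],
    [0, 0, -0.28],
    [0, 0, -0.35],
    [0, 0, -0.39],
    [0, 0, -0.4],
  ],
  rotation=[
    [0, 0, 0],
    [0, 0, 0],
    [0, 0, 0],
    [0, 0, 0],
    [0, 0, 0],
    [0, 0, 0],
    [0, 0, 0],
    [0, 0, 0],
  ],
)

```text
clock: 6.2
eef_pos: [0.4286, 0.3804, 0.1324]
tool_rot: [0.67, 0.742, 0.001, 0.0]
ft_force: [0.0, -0.0, -1.6]
grip_width: 0.023
grasp_force: 61.9
```

```bash
python3 -c "
from h import *
go([.523,-.205,.12],177)
c=cam('side'); save(c,'s1.png'); cv2.imwrite('pics/s1c.png',cv2.resize(c['image'][180:320,240:400],None,fx=3.5,fy=3.5)[:,:,::-1])"
```

```text
t 6.2 tcp [0.4286 0.3804 0.1324] psi 95.84 zax [ 0.001  0.001 -1.   ] q [ 0.73  0.44  0.03  1.16 -0.    2.19] F [ 0.  -0.  -1.6] w 0.023 61.9
slide [-2.368  0.137  0.047]
rot [ 0.004  0.    -2.833]
```

View pics/s1c.png

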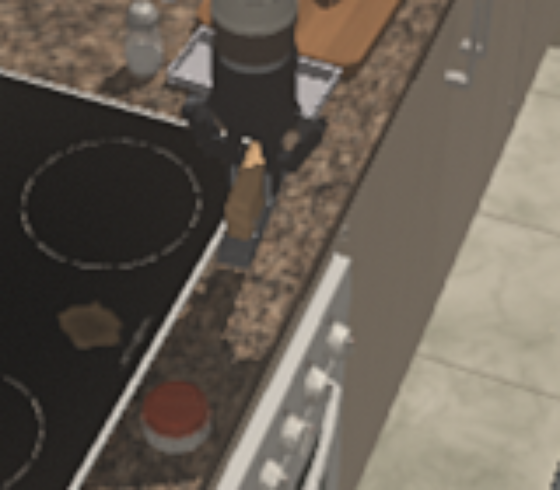

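The crop shows the scraper hanging level in the gripper (around (250,205)), timer untouched at (175,410).

Emit:
drive_tool(
  slide=[
    [-0.05, 0, 0],
    [-0.15, 0.01, 0],
    [-0.27, 0.02, 0],
    [-0.4, 0.02, 0],
    [-0.53, 0.03, 0],
    [-0.65, 0.04, 0],
    [-0.74, 0.05, 0],
    [-0.79, 0.05, 0],
  ],
  rotation=[
    [0, 0, -0.08],
    [0, 0, -0.2],
    [0, 0, -0.33],
    [0, 0, -0.47],
    [0, 0, -0.61],
    [0, 0, -0.75],
    [0, 0, -0.87],
    [0, 0, -0.95],
  ],
)

```text
clock: 7.25
eef_pos: [0.4604, 0.1834, 0.1305]
tool_rot: [0.477, 0.879, -0.001, -0.001]
ft_force: [0.1, -0.1, -1.0]
grip_width: 0.0233
grasp_force: 61.9
```

```bash
python3 -c "
from h import *
go([.523,-.205,.12],177)"
```

```text
t 7.25 tcp [0.4604 0.1834 0.1305] psi 123.06 zax [-0.002 -0.001 -1.   ] q [ 0.38  0.3  -0.19  1.09 -0.    1.37] F [ 0.1 -0.1 -1. ] w 0.0233 61.9
slide [-1.439 -0.637  0.043]
rot [-0.003 -0.002 -1.883]
```

Emit:
drive_tool(
  slide=[
    [-0.05, -0.02, 0],
    [-0.14, -0.06, 0],
    [-0.25, -0.11, 0],
    [-0.37, -0.16, 0],
    [-0.49, -0.22, 0],
    [-0.59, -0.26, 0],
    [-0.68, -0.3, 0],
    [-0.72, -0.32, 0],
  ],
  rotation=[
    [0, 0, -0.08],
    [0, 0, -0.2],
    [0, 0, -0.33],
    [0, 0, -0.47],
    [0, 0, -0.61],
    [0, 0, -0.75],
    [0, 0, -0.87],
    [0, 0, -0.95],
  ],
)

```text
clock: 8.25
eef_pos: [0.4914, -0.011, 0.1305]
tool_rot: [0.257, 0.967, -0.0, -0.001]
ft_force: [0.2, 0.7, -1.6]
grip_width: 0.0232
grasp_force: 61.9
```

```bash
python3 -c "
from h import *
go([.523,-.205,.12],177)"
```

```text
t 8.25 tcp [ 0.4914 -0.011   0.1305] psi 150.26 zax [-0.002 -0.    -1.   ] q [-0.02  0.29 -0.2   1.08 -0.    0.5 ] F [ 0.2  0.7 -1.6] w 0.0232 61.9
slide [-0.495 -0.611  0.042]
rot [-0.001 -0.003 -0.933]
```

Emit:
drive_tool(
  slide=[
    [-0.04, -0.05, 0],
    [-0.1, -0.12, 0],
    [-0.17, -0.21, 0.01],
    [-0.25, -0.31, 0.02],
    [-0.34, -0.42, 0.03],
    [-0.41, -0.51, 0.04],
    [-0.47, -0.58, 0.04],
    [-0.495, -0.61, 0.04],
  ],
  rotation=[
    [0, 0, -0.08],
    [0, 0, -0.2],
    [0, 0, -0.33],
    [0, 0, -0.47],
    [0, 0, -0.61],
    [0, 0, -0.75],
    [0, 0, -0.87],
    [0, 0, -0.933],
  ],
)

```text
clock: 9.25
eef_pos: [0.5233, -0.2047, 0.1202]
tool_rot: [0.026, 1.0, 0.0, -0.001]
ft_force: [-0.3, 0.6, -1.5]
grip_width: 0.0234
grasp_force: 61.9
```

```bash
python3 -c "
from h import *
go([.525,-.205,.056],176.9)
c=cam('top'); save(c,'t2.png'); cv2.imwrite('pics/t2c.png',cv2.resize(c['image'][130:250,310:500],None,fx=4,fy=4)[:,:,::-1])"
```

```text
t 9.25 tcp [ 0.5233 -0.2047  0.1202] psi 176.98 zax [-0.002  0.    -1.   ] q [-0.37  0.43 -0.02  1.12 -0.   -0.32] F [-0.3  0.6 -1.5] w 0.0234 61.9
slide [-0.007 -0.001  0.257]
rot [ 0.001 -0.003  0.003]
```

View pics/t2c.png

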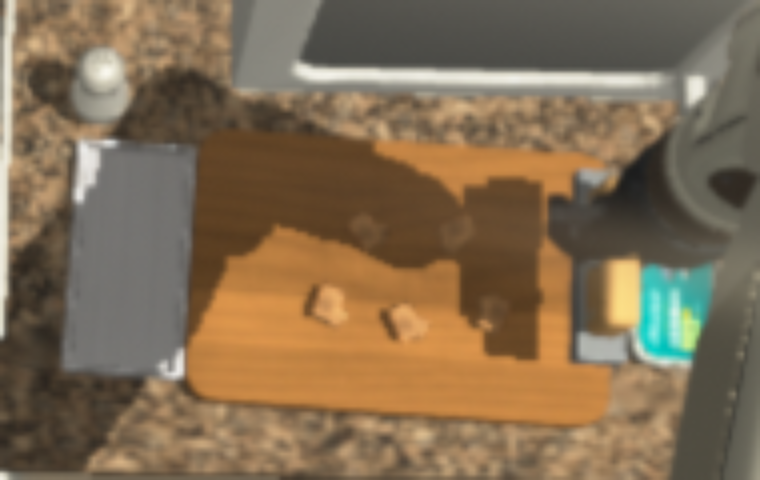

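The foot is parallel to the board's end, clear of the chips and tin (foot at (600,270) in the crop). Lowering.

Emit:
drive_tool(
  slide=[
    [0, 0, 0.03],
    [0, 0, 0.08],
    [0, 0, 0.14],
    [0, 0, 0.19],
    [0, 0, 0.225],
    [0, 0, 0.245],
    [0, 0, 0.258],
    [0, 0, 0.263],
  ],
  rotation=[
    [0, 0, 0],
    [0, 0, 0],
    [0, 0, 0],
    [0, 0, 0],
    [0, 0, 0],
    [0, 0, 0],
    [0, 0, 0],
    [0, 0, 0],
  ],
)

```text
clock: 10.3
eef_pos: [0.5239, -0.2036, 0.0557]
tool_rot: [0.026, 1.0, -0.0, 0.0]
ft_force: [-0.5, 0.8, -1.5]
grip_width: 0.023
grasp_force: 61.9
```

```bash
python3 -c "
from h import *
go([.546,.079,.0540],176.9)"
```

```text
t 10.3 tcp [ 0.5239 -0.2036  0.0557] psi 177.0 zax [ 0. -0. -1.] q [-0.37  0.49 -0.1   0.97  0.   -0.32] F [-0.5  0.8 -1.5] w 0.023 61.9
slide [-0.029  1.133  0.007]
rot [-0.     0.001  0.003]
```

Emit:
drive_tool(
  slide=[
    [0, 0, 0.002],
    [0, 0, 0.004],
    [0, 0, 0.006],
    [0, 0, 0.006],
    [0, 0, 0.006],
    [0, 0, 0.006],
    [0, 0, 0.006],
    [0, 0, 0.006],
  ],
  rotation=[
    [0, 0, 0],
    [0, 0, 0],
    [0, 0, 0],
    [0, 0, 0],
    [0, 0, 0],
    [0, 0, 0],
    [0, 0, 0],
    [0, 0, 0],
  ],
)

```text
clock: 11.3
eef_pos: [0.5237, -0.2035, 0.0541]
tool_rot: [0.026, 1.0, -0.0, -0.0]
ft_force: [0.3, 0.6, -1.6]
grip_width: 0.0233
grasp_force: 61.9
```

```bash
python3 -c "
from h import *
go([.539,.08,.0540],176.9)"
```

```text
t 11.3 tcp [ 0.5237 -0.2035  0.0541] psi 177.0 zax [-0. -0. -1.] q [-0.37  0.5  -0.11  0.97 -0.   -0.32] F [ 0.3  0.6 -1.6] w 0.0233 61.9
slide [-0.002  1.135  0.   ]
rot [-0.    -0.     0.004]
```

Emit:
drive_tool(
  slide=[
    [0, 0.02, 0],
    [0, 0.055, 0],
    [0, 0.095, 0],
    [0, 0.135, 0],
    [0, 0.175, 0],
    [0, 0.215, 0],
    [0, 0.255, 0],
    [0, 0.295, 0],
  ],
  rotation=[
    [0, 0, 0],
    [0, 0, 0],
    [0, 0, 0],
    [0, 0, 0],
    [0, 0, 0],
    [0, 0, 0],
    [0, 0, 0],
    [0, 0, 0],
  ],
)

```text
clock: 12.3
eef_pos: [0.5277, -0.1292, 0.0541]
tool_rot: [0.026, 1.0, -0.0, 0.0]
ft_force: [0.1, -0.4, -1.5]
grip_width: 0.0235
grasp_force: 61.9
```

Emit:
drive_tool(
  slide=[
    [0, 0.04, 0],
    [0, 0.08, 0],
    [0, 0.12, 0],
    [0, 0.16, 0],
    [0, 0.2, 0],
    [0, 0.24, 0],
    [0, 0.275, 0],
    [0, 0.3, 0],
  ],
  rotation=[
    [0, 0, 0],
    [0, 0, 0],
    [0, 0, 0],
    [0, 0, 0],
    [0, 0, 0],
    [0, 0, 0],
    [0, 0, 0],
    [0, 0, 0],
  ],
)

```text
clock: 13.3
eef_pos: [0.5316, -0.0543, 0.0541]
tool_rot: [0.026, 1.0, -0.0, 0.0]
ft_force: [0.1, -1.0, -1.4]
grip_width: 0.0233
grasp_force: 61.9
```

```bash
python3 -c "
from h import *
go([.539,.08,.0540],176.9)
c=cam('side'); cv2.imwrite('pics/s3c.png',cv2.resize(c['image'][130:230,260:390],None,fx=5,fy=5)[:,:,::-1])"
```

```text
t 13.3 tcp [ 0.5316 -0.0543  0.0541] psi 177.02 zax [ 0. -0. -1.] q [-0.1   0.45 -0.19  0.94 -0.   -0.05] F [ 0.1 -1.  -1.4] w 0.0233 61.9
slide [-0.002  0.538  0.   ]
rot [-0.     0.     0.004]
```

View pics/s3c.png

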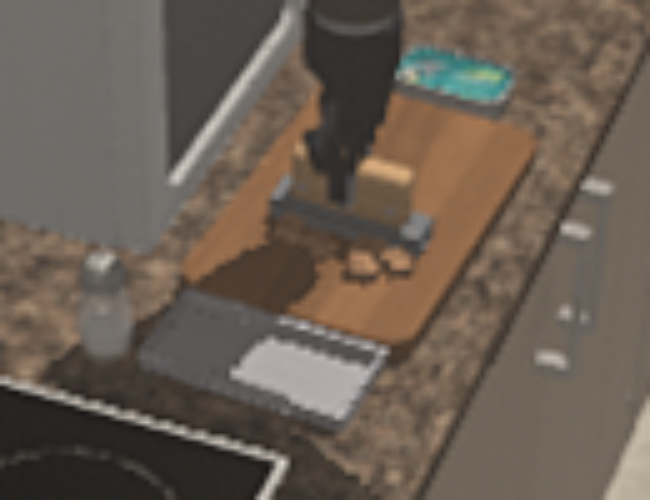

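Chips are being pushed ahead of the foot ((362,265), (398,262), the rest in shadow), all inside its ends, with nothing behind it. Continuing.

Emit:
drive_tool(
  slide=[
    [0, 0.02, 0],
    [0, 0.05, 0],
    [0, 0.08, 0],
    [0, 0.11, 0],
    [0, 0.14, 0],
    [0, 0.17, 0],
    [0, 0.2, 0],
    [0, 0.225, 0],
  ],
  rotation=[
    [0, 0, 0],
    [0, 0, 0],
    [0, 0, 0],
    [0, 0, 0],
    [0, 0, 0],
    [0, 0, 0],
    [0, 0, 0],
    [0, 0, 0],
  ],
)

```text
clock: 14.35
eef_pos: [0.5345, 0.0018, 0.054]
tool_rot: [0.026, 1.0, -0.0, -0.0]
ft_force: [0.3, 0.0, -1.4]
grip_width: 0.0235
grasp_force: 61.9
```

Emit:
drive_tool(
  slide=[
    [0, 0.025, 0],
    [0, 0.05, 0],
    [0, 0.075, 0],
    [0, 0.1, 0],
    [0, 0.125, 0],
    [0, 0.15, 0],
    [0, 0.175, 0],
    [0, 0.2, 0],
  ],
  rotation=[
    [0, 0, 0],
    [0, 0, 0],
    [0, 0, 0],
    [0, 0, 0],
    [0, 0, 0],
    [0, 0, 0],
    [0, 0, 0],
    [0, 0, 0],
  ],
)

```text
clock: 15.35
eef_pos: [0.5371, 0.0517, 0.054]
tool_rot: [0.026, 1.0, 0.0, -0.0]
ft_force: [0.2, -0.1, -1.1]
grip_width: 0.0233
grasp_force: 61.9
```

Emit:
drive_tool(
  slide=[
    [0, 0.025, 0],
    [0, 0.05, 0],
    [0, 0.075, 0],
    [0, 0.095, 0],
    [0, 0.11, 0],
    [0, 0.12, 0],
    [0, 0.12, 0],
    [0, 0.12, 0],
  ],
  rotation=[
    [0, 0, 0],
    [0, 0, 0],
    [0, 0, 0],
    [0, 0, 0],
    [0, 0, 0],
    [0, 0, 0],
    [0, 0, 0],
    [0, 0, 0],
  ],
)

```text
clock: 16.35
eef_pos: [0.5396, 0.0807, 0.0548]
tool_rot: [0.026, 1.0, -0.0, 0.001]
ft_force: [-0.3, -3.8, 5.1]
grip_width: 0.0233
grasp_force: 62.8
```

```bash
python3 -c "
from h import *
go([.539,.08,.0540],176.9)
c=cam('side'); cv2.imwrite('pics/s4c.png',cv2.resize(c['image'][130:230,260:390],None,fx=5,fy=5)[:,:,::-1])"
```

```text
t 16.35 tcp [0.5396 0.0807 0.0548] psi 176.98 zax [ 0.002 -0.001 -1.   ] q [ 0.15  0.47 -0.16  0.95 -0.    0.2 ] F [-0.3 -3.8  5.1] w 0.0233 62.8
slide [ 0.002 -0.003  0.003]
rot [-0.002  0.004  0.003]
```

View pics/s4c.png

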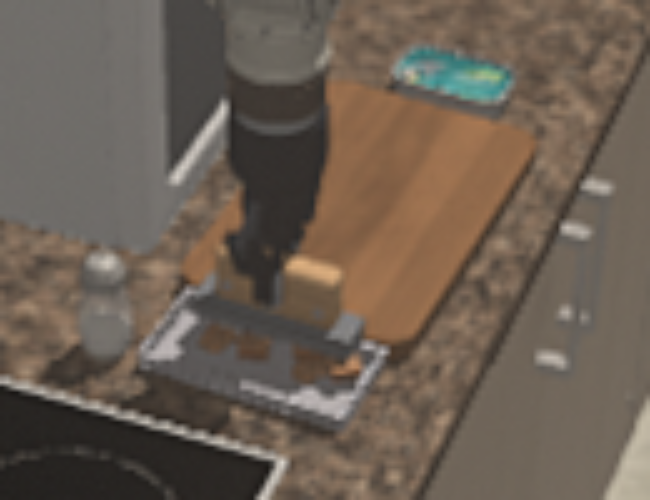

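Chips lie in the tray at about (220,340), (250,345), (310,360) and (345,365); a 5 N upward force suggests one is wedged under the foot. I'll lift it straight up and move back to look.

Emit:
drive_tool(
  slide=[
    [0, 0, -0.02],
    [0, 0, -0.06],
    [0, 0, -0.12],
    [0, 0, -0.18],
    [0, -0.02, -0.24],
    [0, -0.1, -0.28],
    [0, -0.2, -0.28],
    [0, -0.3, -0.28],
  ],
  rotation=[
    [0, 0, 0],
    [0, 0, 0],
    [0, 0, 0],
    [0, 0, 0],
    [0, 0, 0],
    [0, 0, 0],
    [0, 0, 0],
    [0, 0, 0],
  ],
)

```text
clock: 17.4
eef_pos: [0.5345, 0.0043, 0.1246]
tool_rot: [0.026, 1.0, -0.0, 0.0]
ft_force: [1.0, 0.5, -1.0]
grip_width: 0.0231
grasp_force: 62.0
```

```bash
python3 -c "
from h import *
st()
a=cam('side')['image'][150:230,270:370];b=cam('top')['image'][150:240,310:410]
f=lambda i:cv2.resize(i,(390,330),interpolation=cv2.INTER_CUBIC)
cv2.imwrite('pics/s5c.png',np.hstack([f(a),f(b)])[:,:,::-1])"
```

```text
t 17.4 tcp [0.5345 0.0043 0.1246] psi 176.97 zax [ 0.    -0.001 -1.   ] q [ 0.01  0.38 -0.09  1.1  -0.    0.06] F [ 1.   0.5 -1. ] w 0.0231 62.0
```

View pics/s5c.png

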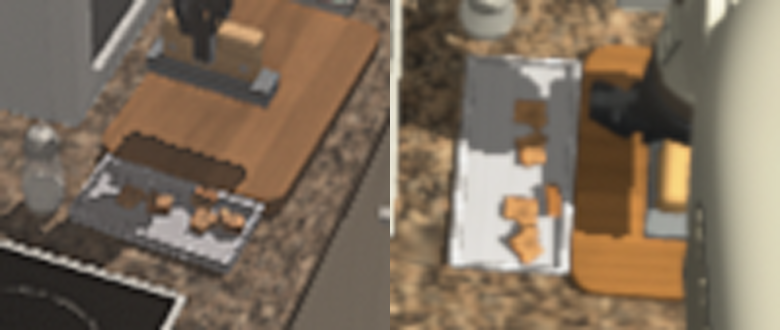

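Left: side view, right: top view. Four chips lie well inside; the fifth ((205,193) side, (552,200) top) leans at the board-side wall. Measuring it.

```bash
python3 -c "
from h import *
u=np.array([.0541,.9985]); v=np.array([.9985,-.0541]); o=np.array([.532,-.0895])
for n in('top','side'):
    c=cam(n);P=cloud(c); h=cv2.cvtColor(c['image'],cv2.COLOR_RGB2HSV)
    a=(P[...,:2]-o)@u; b=(P[...,:2]-o)@v
    m=((a>.147)&(a<.24)&(abs(b)<.09)&(P[...,2]>0.001)&(P[...,2]<.06)&(h[...,0]<25)&(h[...,1]>90)).astype(np.uint8)
    k,l,s,ce=cv2.connectedComponentsWithStats(m)
    for i in range(1,k):
        if s[i,4]>5: w=l==i; print(n,s[i,4],ce[i].round(),'a',a[w].min().round(3),a[w].max().round(3),'b',b[w].min().round(3),b[w].max().round(3),'z',P[w][:,2].min().round(3),P[w][:,2].max().round(3))
"
```

```text
top 56 [359. 187.] a 0.147 0.151 b -0.032 0.084 z 0.005 0.024
top 99 [346. 186.] a 0.175 0.198 b -0.002 0.049 z 0.005 0.017
top 31 [351. 204.] a 0.161 0.171 b -0.042 -0.018 z 0.002 0.026
top 114 [344. 211.] a 0.173 0.201 b -0.079 -0.03 z 0.002 0.027
top 25 [357. 216.] a 0.147 0.15 b -0.085 -0.038 z 0.008 0.027
side 9 [301. 187.] a 0.148 0.156 b 0.055 0.077 z 0.018 0.028
side 13 [313. 191.] a 0.147 0.155 b -0.005 0.039 z 0.017 0.025
side 87 [324. 200.] a 0.147 0.208 b -0.074 -0.012 z 0.001 0.032
side 20 [303. 197.] a 0.175 0.199 b 0.032 0.05 z 0.006 0.016
side 21 [310. 199.] a 0.178 0.197 b 0.0 0.021 z 0.007 0.017
```

That chip stands on edge inside the wall (161–171 mm along the board axis; the inner wall face is at 157). All five are in the tray, so I'm returning the scraper.

Emit:
drive_tool(
  slide=[
    [0.01, 0.03, 0],
    [0.03, 0.09, 0],
    [0.06, 0.17, 0],
    [0.09, 0.25, 0],
    [0.11, 0.33, 0],
    [0.14, 0.41, 0],
    [0.16, 0.46, 0],
    [0.17, 0.49, 0],
  ],
  rotation=[
    [0, 0, 0.08],
    [0, 0, 0.2],
    [0, 0, 0.33],
    [0, 0, 0.47],
    [0, 0, 0.61],
    [0, 0, 0.75],
    [0, 0, 0.87],
    [0, 0, 0.95],
  ],
)

```text
clock: 18.6
eef_pos: [0.4982, 0.1321, 0.1241]
tool_rot: [0.26, 0.966, 0.0, -0.0]
ft_force: [0.6, 0.1, -1.9]
grip_width: 0.0233
grasp_force: 61.9
```

```bash
python3 -c "
from h import *
go([.428,.378,.125],96)"
```

```text
t 18.6 tcp [0.4982 0.1321 0.1241] psi 149.83 zax [-0.  0. -1.] q [ 0.26  0.34 -0.14  1.08  0.    0.79] F [ 0.6  0.1 -1.9] w 0.0233 61.9
slide [ 0.737  0.709 -0.003]
rot [-0.000e+00 -1.000e-03  1.879e+00]
```

Emit:
drive_tool(
  slide=[
    [0.03, 0.03, 0],
    [0.08, 0.08, 0],
    [0.13, 0.13, 0],
    [0.19, 0.18, 0],
    [0.25, 0.24, 0],
    [0.31, 0.3, 0],
    [0.35, 0.34, 0],
    [0.37, 0.36, 0],
  ],
  rotation=[
    [0, 0, 0.08],
    [0, 0, 0.2],
    [0, 0, 0.33],
    [0, 0, 0.47],
    [0, 0, 0.61],
    [0, 0, 0.75],
    [0, 0, 0.87],
    [0, 0, 0.94],
  ],
)

```text
clock: 19.6
eef_pos: [0.4634, 0.2565, 0.1241]
tool_rot: [0.478, 0.878, 0.0, -0.0]
ft_force: [-0.0, 0.2, -1.7]
grip_width: 0.0235
grasp_force: 61.9
```

```bash
python3 -c "
from h import *
go([.428,.378,.125],96)"
```

```text
t 19.6 tcp [0.4634 0.2565 0.1241] psi 122.91 zax [-0.  0. -1.] q [ 0.51  0.37 -0.11  1.1   0.    1.5 ] F [-0.   0.2 -1.7] w 0.0235 61.9
slide [ 0.485  0.145 -0.003]
rot [-0.    -0.001  0.939]
```

Emit:
drive_tool(
  slide=[
    [0.04, 0.01, 0],
    [0.1, 0.03, 0],
    [0.18, 0.05, 0],
    [0.26, 0.08, 0],
    [0.34, 0.1, 0],
    [0.41, 0.12, 0],
    [0.46, 0.14, 0],
    [0.485, 0.145, 0],
  ],
  rotation=[
    [0, 0, 0.08],
    [0, 0, 0.2],
    [0, 0, 0.33],
    [0, 0, 0.47],
    [0, 0, 0.61],
    [0, 0, 0.75],
    [0, 0, 0.87],
    [0, 0, 0.94],
  ],
)

```text
clock: 20.6
eef_pos: [0.428, 0.3779, 0.124]
tool_rot: [0.669, 0.743, -0.0, -0.0]
ft_force: [0.4, -0.1, -0.8]
grip_width: 0.0232
grasp_force: 61.9
```

Emit:
drive_tool(
  slide=[
    [0, 0, 0.03],
    [0, 0, 0.1],
    [0, 0, 0.18],
    [0, 0, 0.26],
    [0, 0, 0.32],
    [0, 0, 0.345],
    [0, 0, 0.36],
    [0, 0, 0.363],
  ],
  rotation=[
    [0, 0, 0],
    [0, 0, 0],
    [0, 0, 0],
    [0, 0, 0],
    [0, 0, 0],
    [0, 0, 0],
    [0, 0, 0],
    [0, 0, 0],
  ],
)

```text
clock: 21.6
eef_pos: [0.429, 0.3769, 0.0336]
tool_rot: [0.67, 0.743, 0.0, 0.0]
ft_force: [-0.3, 0.7, -1.7]
grip_width: 0.0233
grasp_force: 61.9
```

```bash
python3 -c "
from h import *
go([.428,.378,.0318],96)"
```

```text
t 21.6 tcp [0.429  0.3769 0.0336] psi 95.94 zax [ 0.001  0.    -1.   ] q [ 0.72  0.53 -0.1   0.93  0.    2.19] F [-0.3  0.7 -1.7] w 0.0233 61.9
slide [ 0.005 -0.003  0.007]
rot [ 0.001 -0.001 -0.002]
```

Lower another 2 mm to contact.

Emit:
drive_tool(
  slide=[
    [0, 0, 0.002],
    [0, 0, 0.004],
    [0, 0, 0.006],
    [0, 0, 0.008],
    [0, 0, 0.008],
    [0, 0, 0.008],
    [0, 0, 0.008],
    [0, 0, 0.008],
  ],
  rotation=[
    [0, 0, 0],
    [0, 0, 0],
    [0, 0, 0],
    [0, 0, 0],
    [0, 0, 0],
    [0, 0, 0],
    [0, 0, 0],
    [0, 0, 0],
  ],
)

```text
clock: 22.6
eef_pos: [0.4288, 0.3767, 0.0318]
tool_rot: [0.67, 0.743, 0.0, 0.0]
ft_force: [-1.6, -2.0, 4.6]
grip_width: 0.0234
grasp_force: 62.7
```

Emit:
drive_tool(
  slide=[
    [0, 0, 0],
    [0, 0, 0],
    [0, 0, 0],
    [0, 0, 0],
    [0, 0, 0],
    [0, 0, 0],
    [0, 0, 0],
    [0, 0, 0],
  ],
  rotation=[
    [0, 0, 0],
    [0, 0, 0],
    [0, 0, 0],
    [0, 0, 0],
    [0, 0, 0],
    [0, 0, 0],
    [0, 0, 0],
    [0, 0, 0],
  ],
  gripper=1,
)

```text
clock: 23.6
eef_pos: [0.4287, 0.3766, 0.0313]
tool_rot: [0.67, 0.743, 0.0, 0.0]
ft_force: [-0.9, -0.2, 0.4]
grip_width: 0.0855
grasp_force: 0.0
```

Emit:
drive_tool(
  slide=[
    [0, 0, -0.03],
    [0, 0, -0.1],
    [0, 0, -0.2],
    [0, 0, -0.3],
    [0, 0, -0.4],
    [0, 0, -0.5],
    [0, 0, -0.58],
    [0, 0, -0.6],
  ],
  rotation=[
    [0, 0, 0],
    [0, 0, 0],
    [0, 0, 0],
    [0, 0, 0],
    [0, 0, 0],
    [0, 0, 0],
    [0, 0, 0],
    [0, 0, 0],
  ],
)

```text
clock: 24.6
eef_pos: [0.4295, 0.3773, 0.1835]
tool_rot: [0.67, 0.743, 0.002, 0.0]
ft_force: [0.3, 0.3, 0.1]
grip_width: 0.0853
grasp_force: 0.0
```

```bash
python3 -c "
from h import *
st()
a=cam('side')['image'][130:330,250:400];b=cam('top')['image'][150:250,160:500]
a=cv2.resize(a,(330,440),interpolation=cv2.INTER_CUBIC);b=cv2.resize(b,(460,440),interpolation=cv2.INTER_CUBIC)
cv2.imwrite('pics/f.png',np.hstack([a,b])[:,:,::-1])"
```

```text
t 24.6 tcp [0.4295 0.3773 0.1835] psi 95.93 zax [ 0.003  0.003 -1.   ] q [0.72 0.4  0.11 1.27 0.   2.19] F [0.3 0.3 0.1] w 0.0853 0.0
```

View pics/f.png

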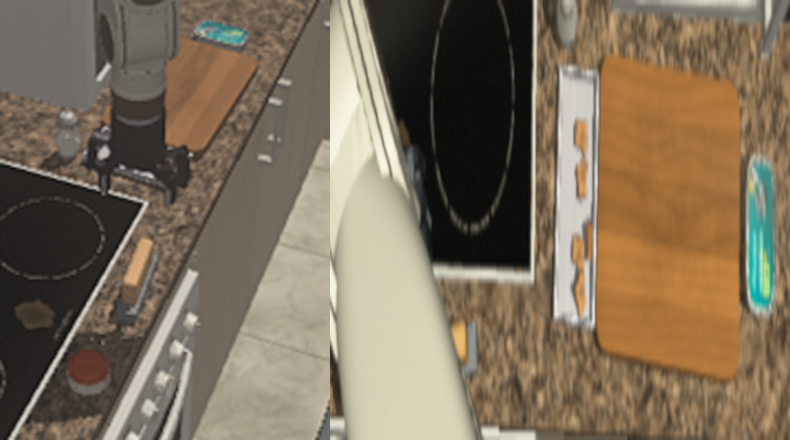

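Board clear, five chips in the tray (top view (582,135), (582,180), (578,245), (589,240), (580,295)), and the scraper upright at (140,275) in the side view. One last check on the leaning chip before handing in.

```bash
python3 -c "
from h import *
u=np.array([.0541,.9985]); v=np.array([.9985,-.0541]); o=np.array([.532,-.0895])
c=cam('top');P=cloud(c); h=cv2.cvtColor(c['image'],cv2.COLOR_RGB2HSV)
a=(P[...,:2]-o)@u; b=(P[...,:2]-o)@v
m=(a>.152)&(a<.18)&(b>-.05)&(b<-.01)&(h[...,1]>90)&(h[...,0]<25)
print(np.c_[a[m],b[m],P[m][:,2]].round(3)[::3])
"
```

```text
[[ 0.171 -0.022  0.023]
 [ 0.162 -0.022  0.024]
 [ 0.165 -0.025  0.024]
 [ 0.168 -0.028  0.025]
 [ 0.179 -0.03   0.012]
 [ 0.165 -0.031  0.023]
 [ 0.17  -0.032  0.013]
 [ 0.162 -0.033  0.023]
 [ 0.167 -0.036  0.022]
 [ 0.178 -0.038  0.011]
 [ 0.164 -0.039  0.024]
 [ 0.167 -0.042  0.019]
 [ 0.177 -0.047  0.013]]
```

```bash
python3 -c "
from h import *
print(bot.job_done())"
```

```text
the job is handed in; nothing more can be done
None
```

The job is handed in, with no verdict returned: all five chips are in the tray (one on edge against the board-side wall, inside it), the scraper stands upright near where it started, clear of board and tray, and the tin and timer look unmoved.

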